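Strip the empty bobbin from the thread stand

ROBOT

A 6-joint arm with a two-finger parallel gripper is mounted at the origin on the work surface. World frame = base frame: x ahead of the robot, y to its left, z up, the work surface at z = 0. Lengths are in m, angles in degrees, forces in N, time in s.
With the tool pointing down it reaches from about 0.25 to 0.725 m from the base axis. Payload 4 kg.
Tool frame: the origin (TCP) lies between the finger pads; the fingertips stand 25 mm ahead of it and the grasp point (between the pads) lies 6 mm ahead of it; z points along the fingers, y is the line along which they close (so a half turn about z gives the same grasp; the last joint's range is limited). The gripper opens to 85 mm and grips with 20 to 120 N. Pads are 22 mm wide; open, the fingers measure 114 mm over their backs; the gripper's body (76 mm by 85 mm) begins 54 mm behind the grasp point. The pads swing forward as they close: fully open they stand 13 mm farther back than shut.
Start: joints at [71.047, 13.785, 0.286, 76.501, 0, 90], TCP at [0.162, 0.473, 0.256] pointing down, gripper open.
Joint ranges: [-155.79, 155.79], [-60.16, 107.12], [-62.33, 73.08], [-114, 123.19], [-81.49, 82.49], [-180, 180]. Speed limits (degrees/s): [159.86, 159.86, 180, 180, 180, 180].

INTERFACE

Orientations are given as a 3x3 rotation matrix whose columns are the frame's x, y, z axes.
In Python, from rig import read_state, snapshot, close_job gives the robot as it stands. The module is installed in compiled form; this text tells all that it offers.
- The arm moves only by the tool play_rows, never from a script. Its argument "increments" is a list of rows, each a list of 7 numbers: the shift along the world's x, y, z as a fraction of full scale, then the turn, a rotation vector about the world's x, y, z as a fraction of full scale, then the gripper's target within -1 to 1 (fully open at 1, half-way at 0, shut at -1). A call has 1 to 12 rows; each row is the pose to reach, as a shift and turn from the pose commanded when the call began, turning the shorter way round; what a row does not reach only later rows make up. Full scale, the value 1, is 25 cm for a shift and 180 degrees for a turn. A row lasts 1/12 s, in which the tool goes at most 41.7 mm and 7.16 degrees, less where a joint would pass 70% of its speed; a pose out of reach is approached as far as the arm can. A call with a number of a shift or a turn outside -1 to 1 is refused whole. A call with a gripper value outside its range is refused whole. The fingers move at their own pace and stop on an object; the grip force is fixed at half the most. Time passes only in rows, so rows that repeat a pose let the fingers close. It gives the time, the measured TCP pose, the force, the opening and the grip force at its end, in the units of the state.
- read_state(): the state, without advancing time (a new reading comes with each control period).
- snapshot(name): name is "side" or "top"; returns a dict with "color" (400x640x3 uint8, red, green, blue), "range_z" (400x640 float32, m along the optical axis (not along the pixel's ray), 0 where there is no reading), "fx", "fy", "cx", "cy" (pixels), "R" (3x3) and "t" (3): a world point X has camera coordinates R X + t. Camera axes: x right, y down, z forward; pixel columns grow to the right and rows downward; lengths in m; the calibration is good to about 2 mm. A picture is of the moment at which its call begins.
- close_job(): hands the job in; it is judged then, once.
The state is a dict: "clock": time; "qpos": joint angles; "dq": joint speeds; "effort": joint torques, N m; "ee_pos": TCP position; "orientation": TCP orientation; "contact_force": force on the tool from outside, world axes, zero at the start; "torque": the same for the moment, N m; "opening": finger opening in m; "grip_force": force on a finger pad.
Only numpy, scipy, OpenCV 4.12 (cv2) and the standard library are available. Lean on these libraries where they do the work, as an engineer would, in place of code of your own. Each camera call takes 0.05 s, during which the arm holds its last target. There are 200 camera calls.

TASK

The thread stand with the empty bobbin needs a new bobbin: take off the loosened wing nut, then the spacer disc, then the empty bobbin, one at a time, and put each in the grey tray before you take off the next. Leave the nut and the spacer lying flat on the floor of the tray, wings of the nut upward, and the bobbin standing upright on its flange beside them.

Things in the scene. Friction and masses are not known exactly. Their poses are not given: they have to be found in the camera images.
- nut_mid (a point): Steel wing nut on top of the stack, already unscrewed: lifts straight off. Point: on its axis, 9 mm above its underside. Hub 24 mm dia, 18 mm high, 14 mm bore. Wings 8 mm thick along its x axis, 48 mm over all, 8 to 28 mm above the underside. Grip across the hub along its y axis, between the wings. Starts upright on the spacer, underside 68 mm above the table, yaw varies. 60 g. z up.
- spacer_mid (a point): Plain aluminium disc under the wing nut, flat on the bobbin: 50 mm dia, 10 mm thick, 15 mm bore. Point: its centre, 5 mm above its underside, which starts 58 mm above the table. It juts 5 mm all round over the bobbin's barrel. 55 g. z up. It, nut and bobbin sit loosely on a fixed upright stud, 10 mm dia, tip 82 mm above the table: lift undersides clear of the tip.
- bobbin_mid (a point): Empty white plastic bobbin under the spacer: foot flange 56 mm dia, 5 mm thick, then bare barrel 40 mm dia; 48 mm high in all, 16 mm bore. Point: on its axis, 28 mm above its underside, which starts 10 mm above the table on the stand's fixed steel disc, 104 mm dia. 60 g. z up. A second such stand holds a bobbin full of black thread, nut tight: not that one.
- tray_in (a point): Open grey plastic tray, fixed, empty: 260 mm long (its x axis) by 170 mm wide (its y axis) outside, 25 mm high, walls 4 mm thick. Point: centre of its inner floor, about 4 mm above the table. z up. Turned a little from start to start.

How it is judged:
By the outcome, as a careful person would: the job done as asked, in the order asked, and still so for the second after the job is handed in, with the robot touching nothing.
It also fails if it takes over 72 s, if anything falls off the work surface, if the arm or the gripper's body presses on something with over 40 N, if the wrist force passes 120 N, or if a joint passes its speed limit or range.

## Working session

There is one attempt and no reset: what is moved stays moved. The work goes in short steps, Python scripts to look and compute and a tool call to move; the robot and the scene stay as the last step left them, time stands still between calls to the robot, and variables do not carry over. Pictures are saved under pics/ and viewed, at most 10 in all, crops included, and the job is handed in when it is done.

Besides the shell and the picture viewer there is one more tool, called after ">>>" as name([rows], argument=value, ...), one row to a line, values as JSON. play_rows: Moves the arm, as the interface text tells. Its arguments: {"type":"object","properties":{"increments":{"type":"array","items":{"type":"array","items":{"type":"number"}}}},"required":["increments"]}

```bash
mkdir -p pics
cat > h.py <<'E'
import numpy as np,cv2
from rig import *
def cloud(s):
    z=s["range_z"];v,u=np.mgrid[:400,:640]
    P=np.stack([(u-s["cx"])/s["fx"]*z,(v-s["cy"])/s["fy"]*z,z],-1)
    W=(P-s["t"])@s["R"]; W[z==0]=np.nan
    return W
E
python3 - <<'E'
from h import *
ims=[]
for n in("top","side"):
    s=snapshot(n);np.savez(n+"0.npz",**s);ims.append(s["color"])
    print(n,s["fx"],-s["R"].T@s["t"],s["R"][2])
    cv2.imwrite(f"pics/{n}0.png",s["color"][...,::-1])
st=read_state();print(st["ee_pos"],st["orientation"],st["opening"],st["clock"])
E
```

```text
top 390.34111096186865 [0.42428818 0.00850364 0.88048805] [ 0.10737738 -0.00153097 -0.99421716]
side 481.07325410011447 [ 0.30687273 -0.67095014  0.64663574] [ 0.25358141  0.72479405 -0.64060133]
[0.16223333 0.47239337 0.25549816] [[-9.45779152e-01  3.24809798e-01 -6.25077141e-04]
 [ 3.24810399e-01  9.45777448e-01 -1.79554611e-03]
 [ 7.97289523e-06 -1.90122163e-03 -9.99998193e-01]] 0.0853659103397921 0.1
```

View pics/top0.png

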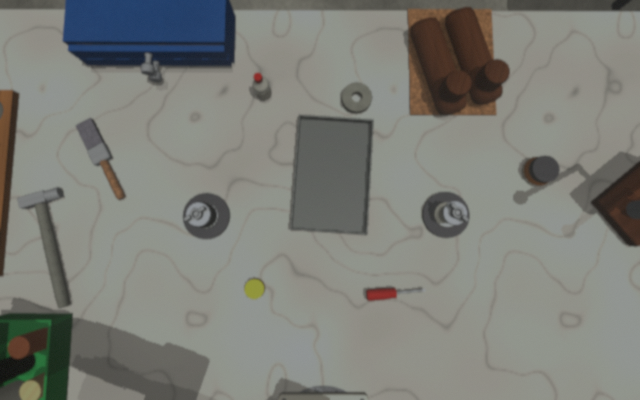

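View pics/side0.png

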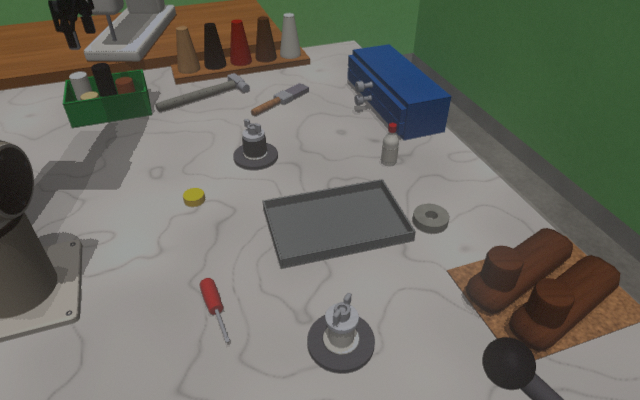

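The top view shows the tray at about (331,175) and stands at (206,215) and (446,214). The side view shows black thread on the far stand (255,145). The near one (341,325), on the right in the top view, has the white bare bobbin, so that is the target.

Run:
```python
from h import *
for n in("top","side"):
    s=dict(np.load(n+"0.npz"));W=cloud(s)
    A=W.reshape(-1,3);ok=np.isfinite(A[:,2])
    t=A[ok&(abs(A[:,2])<.003)];print(n,"table z",np.median(t[:,2]))
    # rough stand centre
    u,v=(446,214) if n=="top" else (341,330)
    c=W[v,u,:2]
    if n=="top": c0=c
    d=np.hypot(*(A[:,:2]-c0).T)
    for lo,hi in((.006,.014),(.04,.061),(.062,.072),(.08,.1)):
        B=A[ok&(d<.08)&(A[:,2]>lo)&(A[:,2]<hi)]
        if len(B)>4:
            (x,y),r=cv2.minEnclosingCircle((B[:,:2]*1000).astype(np.float32))
            m=B[:,:2].mean(0);e,V=np.linalg.eigh(np.cov((B[:,:2]-m).T))
            print(lo,hi,len(B),"circ",x,y,r,"mean",m,"medz",np.median(B[:,2]),"ax",np.degrees(np.arctan2(V[1,1],V[0,1])),np.sqrt(e)*1000)
    # tray
    B=A[ok&(A[:,2]>.018)&(A[:,2]<.03)&(A[:,0]>.35)&(A[:,0]<.68)&(abs(A[:,1]-.0)<.12)]
    print("tray",cv2.minAreaRect((B[:,:2]*1000).astype(np.float32)),np.percentile(B[:,:2],[1,99],axis=0))
s=dict(np.load("top0.npz"));i=s["color"][180:250,405:485]
a=cv2.resize(i,None,fx=7,fy=7,interpolation=2)[...,::-1]
cv2.imwrite("pics/crop1.png",a)
s=dict(np.load("side0.npz"));i=s["color"][285:375,295:390]
cv2.imwrite("pics/crop2.png",cv2.resize(i,None,fx=6,fy=6,interpolation=2)[...,::-1])
```

```text
top table z -7.91964989711857e-05
0.006 0.014 1063 circ 477.35113525390625 -275.3792419433594 52.658287048339844 mean [ 0.47637305 -0.26812094] medz 0.010021273503130472 ax -174.62382832633105 [27.51146193 30.96260384]
0.04 0.061 9 circ 471.98046875 -267.2725830078125 15.633256912231445 mean [ 0.47392575 -0.26030295] medz 0.04237427958961974 ax 53.71462768921995 [7.30727609 9.38835751]
0.062 0.072 271 circ 477.6167297363281 -274.8540344238281 24.827438354492188 mean [ 0.47615517 -0.27090111] medz 0.06799695152107577 ax 135.82851174719764 [13.0759871 14.4847408]
0.08 0.1 173 circ 477.2781982421875 -273.70263671875 23.46431541442871 mean [ 0.4773442  -0.27431227] medz 0.086491218622931 ax -137.91549561560277 [ 5.09815979 12.5065047 ]
tray ((561.334228515625, -20.374191284179688), (170.15914916992188, 248.1349334716797), 86.35055541992188) [[ 0.43382207 -0.11045494]
 [ 0.67756169  0.0701051 ]]
side table z -0.00021455673748939634
0.006 0.014 1996 circ 477.652099609375 -275.0700378417969 52.60811996459961 mean [ 0.47260159 -0.2876356 ] medz 0.009928949582098872 ax 156.44326824539345 [23.8609289  30.98494751]
0.04 0.061 126 circ 477.54766845703125 -283.55621337890625 22.807313919067383 mean [ 0.47214535 -0.29043796] medz 0.04654134112634756 ax 160.1298201283058 [ 4.10320371 10.98245785]
0.062 0.072 522 circ 477.797607421875 -275.37841796875 25.153038024902344 mean [ 0.47569783 -0.28184508] medz 0.06750664001918122 ax 157.70204856787728 [11.89832646 14.76374596]
0.08 0.1 317 circ 478.2662353515625 -275.8167724609375 24.054546356201172 mean [ 0.47734332 -0.27703084] medz 0.08605925202344421 ax -136.52310455125905 [ 5.0051554 13.0777589]
tray ((561.1783447265625, -20.12761688232422), (173.994873046875, 247.9787139892578), 86.36273956298828) [[ 0.4339815  -0.11221571]
 [ 0.67635862  0.07046283]]
```

View pics/crop1.png

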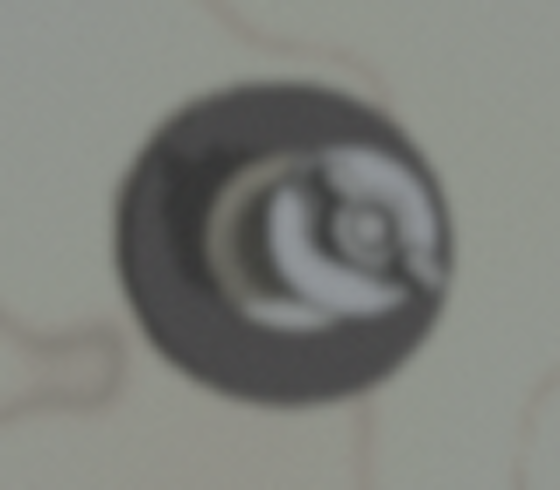

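View pics/crop2.png

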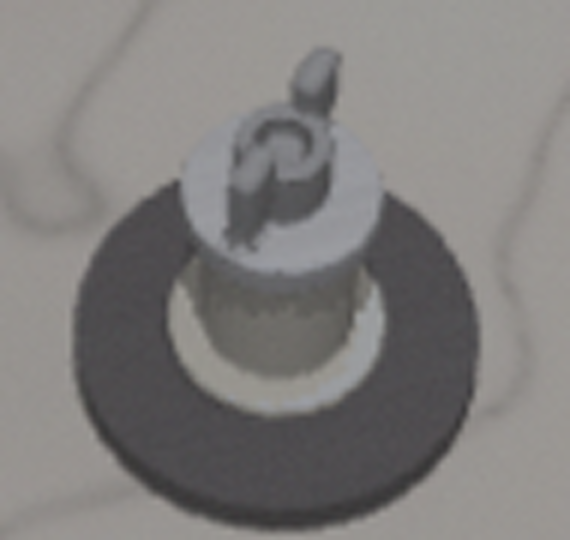

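The stack axis is at (0.4775, -0.275) and the wing axis is at about 43°, so I grip along 133°. The tray centre is about (0.567, -0.021), since the measured rectangle was clipped at the far end.

>>> play_rows([
  [0.14,-0.15,0,0,0,0.04,1],
  [0.28,-0.3,0,0,0,0.08,1],
  [0.42,-0.45,0,0,0,0.12,1],
  [0.5,-0.6,0,0,0,0.16,1],
  [0.58,-0.75,0,0,0,0.2,1],
  [0.64,-0.88,0,0,0,0.24,1],
  [0.7,-1,0,0,0,0.28,1],
  [0.7,-1,0,0,0,0.31,1],
  [0.7,-1,0,0,0,0.344,1],
  [0.7,-1,0,0,0,0.344,1],
])

```text
clock: 0.93
ee_pos: [0.3383, 0.2197, 0.256]
orientation: [[-0.731, -0.682, -0.0], [-0.682, 0.731, -0.002], [0.001, -0.001, -1.0]]
contact_force: [0.1, -0.8, -0.7]
opening: 0.0853
grip_force: 0.0
```

>>> play_rows([
  [0.1,-0.15,0,0,0,0,1],
  [0.2,-0.3,0,0,0,0,1],
  [0.3,-0.45,0,0,0,0,1],
  [0.4,-0.6,0,0,0,0,1],
  [0.5,-0.75,0,0,0,0,1],
  [0.56,-0.9,0,0,0,0,1],
  [0.56,-1,0,0,0,0,1],
  [0.56,-1,0,0,0,0,1],
  [0.56,-1,0,0,0,0,1],
])

```text
clock: 1.68
ee_pos: [0.4772, -0.0292, 0.2555]
orientation: [[-0.735, -0.678, -0.002], [-0.678, 0.735, 0.0], [0.001, 0.001, -1.0]]
contact_force: [-0.3, 0.0, -1.1]
opening: 0.0849
grip_force: 0.0
```

>>> play_rows([
  [0,-0.15,0,0,0,0,1],
  [0,-0.3,0,0,0,0,1],
  [0,-0.45,0,0,0,0,1],
  [0,-0.6,0,0,0,0,1],
  [0,-0.75,0,0,0,0,0.6],
  [0,-0.88,0,0,0,0,0.4],
  [0,-0.99,0,0,0,0,0.2],
  [0,-0.99,-0.1,0,0,0,0.0],
  [0,-0.99,-0.2,0,0,0,0.0],
  [0,-0.99,-0.2,0,0,0,0.0],
  [0,-0.99,-0.2,0,0,0,0],
])

```text
clock: 2.6
ee_pos: [0.4766, -0.2725, 0.205]
orientation: [[-0.73, -0.683, -0.004], [-0.683, 0.73, 0.003], [0.001, 0.005, -1.0]]
contact_force: [0.0, -0.7, 0.5]
opening: 0.0426
grip_force: 0.0
```

>>> play_rows([
  [0,0,-0.1,0,0,0,0],
  [0,0,-0.2,0,0,0,0],
  [0,0,-0.3,0,0,0,0],
  [0,0,-0.36,0,0,0,0],
  [0,0,-0.36,0,0,0,0],
  [0,0,-0.36,0,0,0,0],
  [0,0,-0.36,0,0,0,0],
])

```text
clock: 3.18
ee_pos: [0.479, -0.2747, 0.1186]
orientation: [[-0.731, -0.682, 0.003], [-0.682, 0.731, -0.002], [-0.001, -0.003, -1.0]]
contact_force: [0.6, -0.0, 1.0]
opening: 0.0425
grip_force: 0.0
```

Run:
```python
from h import *
s=snapshot("side");i=s["color"][240:390,240:440]
cv2.imwrite("pics/c3.png",cv2.resize(i,None,fx=4,fy=4,interpolation=2)[...,::-1])
st=read_state();print(st["ee_pos"],st["qpos"])
W=cloud(s).reshape(-1,3);d=np.hypot(*(W[:,:2]-[.4775,-.275]).T)
```

```text
[ 0.4790942  -0.27495013  0.11876566] [-2.98528585e+01  2.49510301e+01 -5.13682002e+00  5.96683738e+01
  3.02866808e-03 -7.28710871e+01]
```

View pics/c3.png

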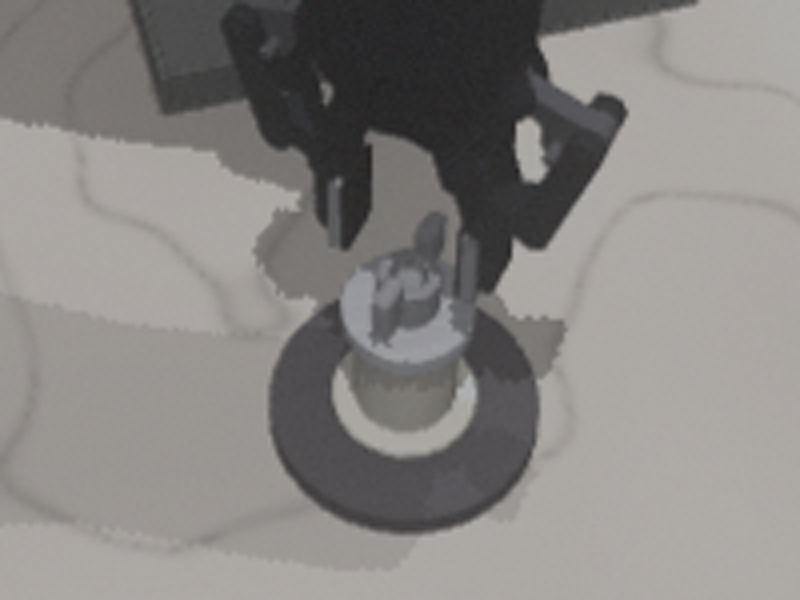

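The open fingers straddle the hub (pads at (335,220) and (465,270), hub near (408,290)) and lie across the wings. I'm descending.

>>> play_rows([
  [0,0,-0.04,0,0,0,0],
  [0,0,-0.08,0,0,0,0],
  [0,0,-0.08,0,0,0,0],
  [0,0,-0.08,0,0,0,0],
  [0,0,-0.08,0,0,0,0],
])

```text
clock: 3.65
ee_pos: [0.4772, -0.2746, 0.096]
orientation: [[-0.732, -0.681, -0.001], [-0.681, 0.732, 0.0], [0.0, 0.001, -1.0]]
contact_force: [0.5, -0.4, 0.4]
opening: 0.0431
grip_force: 0.0
```

>>> play_rows([
  [0,0,0,0,0,0,-0.2],
  [0,0,0,0,0,0,-0.4],
  [0,0,0,0,0,0,-0.6],
  [0,0,0,0,0,0,-1],
  [0,0,0,0,0,0,-1],
  [0,0,0,0,0,0,-1],
  [0,0,0,0,0,0,-1],
])

```text
clock: 4.23
ee_pos: [0.4778, -0.2749, 0.0968]
orientation: [[-0.732, -0.682, 0.001], [-0.682, 0.732, -0.001], [-0.0, -0.001, -1.0]]
contact_force: [0.9, -0.3, 2.9]
opening: 0.0212
grip_force: 59.1
```

>>> play_rows([
  [0,0,0.03,0,0,0,-1],
  [0,0,0.08,0,0,0,-1],
  [0,0,0.15,0,0,0,-1],
  [0,0,0.22,0,0,0,-1],
  [0,0,0.28,0,0,0,-1],
  [0,0,0.3,0,0,0,-1],
  [0,0,0.3,0,0,0,-1],
  [0,0,0.3,0,0,0,-1],
])

```text
clock: 4.9
ee_pos: [0.4771, -0.2744, 0.1708]
orientation: [[-0.732, -0.682, -0.001], [-0.682, 0.732, 0.0], [0.0, 0.001, -1.0]]
contact_force: [-0.9, -0.2, -0.6]
opening: 0.0208
grip_force: 59.3
```

Run:
```python
from h import *
s=snapshot("side");i=s["color"][200:350,240:440]
cv2.imwrite("pics/c4.png",cv2.resize(i,None,fx=4,fy=4,interpolation=2)[...,::-1])
```

```text
(no output)
```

View pics/c4.png

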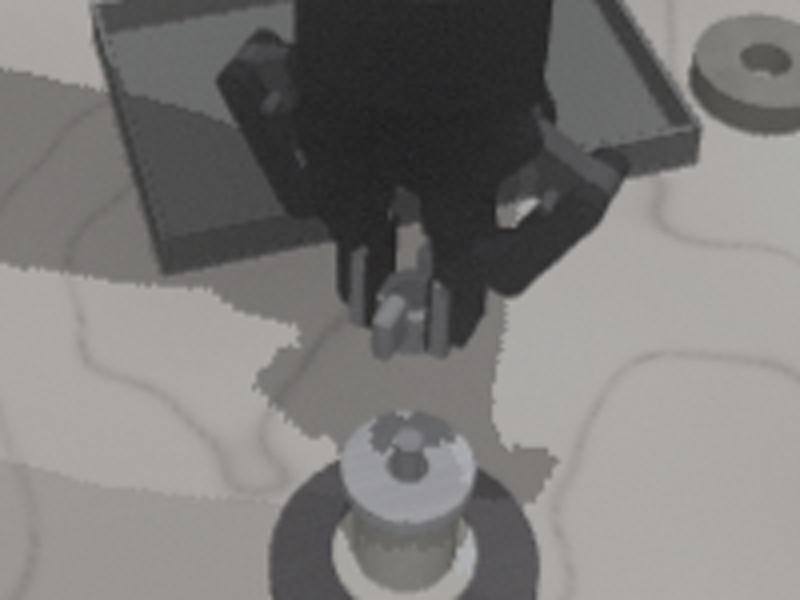

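The nut hangs upright between the pads (wing at (390,325)), and the spacer stayed put. I'm carrying the nut to the far end of the tray.

>>> play_rows([
  [0.05,0.08,0,0,0,0,-1],
  [0.13,0.2,0,0,0,0,-1],
  [0.21,0.33,0,0,0,0,-1],
  [0.29,0.46,0,0,0,0,-1],
  [0.37,0.59,0,0,0,0,-1],
  [0.45,0.72,0,0,0,0,-1],
  [0.53,0.84,0,0,0,0,-1],
  [0.6,0.94,0,0,0,0,-1],
  [0.64,1,0,0,0,0,-1],
  [0.64,1,0,0,0,0,-1],
  [0.64,1,0,0,0,0,-1],
])

```text
clock: 5.87
ee_pos: [0.6368, -0.0235, 0.1692]
orientation: [[-0.73, -0.683, -0.004], [-0.683, 0.73, -0.0], [0.003, 0.002, -1.0]]
contact_force: [-0.4, 0.0, -0.4]
opening: 0.0211
grip_force: 59.3
```

>>> play_rows([
  [0,0,-0.08,0,0,0,-1],
  [0,0,-0.18,0,0,0,-1],
  [0,0,-0.28,0,0,0,-1],
  [0,0,-0.38,0,0,0,-1],
  [0,0,-0.46,0,0,0,-1],
  [0,0,-0.5,0,0,0,-1],
  [0,0,-0.53,0,0,0,-1],
  [0,0,-0.53,0,0,0,-1],
  [0,0,-0.53,0,0,0,-1],
])

```text
clock: 6.62
ee_pos: [0.6376, -0.0252, 0.0393]
orientation: [[-0.732, -0.681, 0.0], [-0.681, 0.732, -0.0], [-0.0, -0.0, -1.0]]
contact_force: [0.6, 0.4, -0.6]
opening: 0.0211
grip_force: 59.3
```

>>> play_rows([
  [0,0,-0.012,0,0,0,-1],
  [0,0,-0.024,0,0,0,-1],
  [0,0,-0.026,0,0,0,-1],
  [0,0,-0.026,0,0,0,-1],
  [0,0,-0.026,0,0,0,-1],
])

```text
clock: 7.03
ee_pos: [0.6378, -0.0246, 0.0329]
orientation: [[-0.732, -0.682, 0.001], [-0.682, 0.732, -0.0], [-0.001, -0.001, -1.0]]
contact_force: [0.1, -0.4, 1.0]
opening: 0.0209
grip_force: 59.4
```

>>> play_rows([
  [0,0,-0.003,0,0,0,-1],
  [0,0,-0.003,0,0,0,-1],
  [0,0,-0.003,0,0,0,-1],
])

```text
clock: 7.28
ee_pos: [0.6378, -0.0246, 0.0328]
orientation: [[-0.732, -0.682, 0.001], [-0.682, 0.732, -0.0], [-0.001, -0.001, -1.0]]
contact_force: [-2.1, -0.1, 5.8]
opening: 0.0212
grip_force: 59.9
```

It's touching the floor, so I release and retreat.

>>> play_rows([
  [0,0,0,0,0,0,-0.4],
  [0,0,0,0,0,0,-0.2],
  [0,0,0,0,0,0,0],
  [0,0,0,0,0,0,0],
  [0,0,0,0,0,0,0],
  [0,0,0.1,0,0,0,0],
  [0,0,0.22,0,0,0,0],
  [0,0,0.35,0,0,0,0],
  [0,0,0.48,0,0,0,0.2],
  [0,0,0.56,0,0,0,0.4],
  [0,0,0.56,0,0,0,0.6],
  [0,0,0.56,0,0,0,0.6],
])

```text
clock: 8.28
ee_pos: [0.6384, -0.0247, 0.1733]
orientation: [[-0.732, -0.682, 0.004], [-0.682, 0.732, -0.0], [-0.003, -0.003, -1.0]]
contact_force: [0.4, -0.6, -0.4]
opening: 0.0683
grip_force: 0.0
```

>>> play_rows([
  [-0.05,-0.08,0,0,0,0,0.6],
  [-0.13,-0.2,0,0,0,0,0.6],
  [-0.21,-0.33,0,0,0,0,0.6],
  [-0.29,-0.46,0,0,0,0,0.6],
  [-0.37,-0.59,0,0,0,0,0.6],
  [-0.45,-0.72,0,0,0,0,0.6],
  [-0.53,-0.84,0,0,0,0,0.6],
  [-0.6,-0.94,0,0,0,0,0.6],
  [-0.64,-1,0,0,0,0,0.6],
  [-0.64,-1,0,0,0,0,0.6],
  [-0.64,-1,0,0,0,0,0.6],
])

```text
clock: 9.2
ee_pos: [0.476, -0.2748, 0.1698]
orientation: [[-0.733, -0.68, -0.003], [-0.68, 0.733, 0.002], [0.0, 0.003, -1.0]]
contact_force: [-0.2, -0.1, -0.2]
opening: 0.0684
grip_force: 0.0
```

Run:
```python
from h import *
st=read_state();print(st["ee_pos"],st["opening"])
s=snapshot("top");W=cloud(s);A=W.reshape(-1,3);ok=np.isfinite(A[:,2])
d=np.hypot(*(A[:,:2]-[.6375,-.025]).T)
for lo,hi in((.018,.026),(.026,.04)):
    B=A[ok&(d<.04)&(A[:,2]>lo)&(A[:,2]<hi)];print(len(B),B.mean(0),np.percentile(B[:,2],[5,50,95]))
s=snapshot("side");W=cloud(s);A=W.reshape(-1,3);ok=np.isfinite(A[:,2])
B=A[ok&(np.hypot(*(A[:,:2]-[.4775,-.275]).T)<.03)&(A[:,2]>.062)&(A[:,2]<.071)];print(len(B),cv2.minEnclosingCircle((B[:,:2]*1000).astype(np.float32)))
B=A[ok&(np.hypot(*(A[:,:2]-[.6375,-.025]).T)<.04)&(A[:,2]>.008)];print(len(B),np.percentile(B[:,2],[50,95,99]))
cv2.imwrite("pics/s5.png",s["color"][...,::-1])
```

```text
[ 0.47598475 -0.27482233  0.16981444] 0.06835094867350609
65 [ 0.63670766 -0.02499385  0.02121779] [0.01846151 0.02131675 0.0240897 ]
48 [ 0.63693792 -0.02497607  0.03085617] [0.02754886 0.03076341 0.03403728]
738 ((477.3458251953125, -274.51708984375), 25.98522186279297)Traceback (most recent call last):
  File "<stdin>", line 9, in <module>
    return _quantile_unchecked(
        a, q, axis, out, overwrite_input, method, keepdims, weights)
    return _ureduce(a,
                    func=_quantile_ureduce_func,
    ...<5 lines>...
                    overwrite_input=overwrite_input,
                    method=method)
    r = func(a, **kwargs)
    result = _quantile(arr,
                       quantiles=q,
    ...<2 lines>...
                       out=out,
                       weights=wgt)
    slices_having_nans = np.isnan(arr[-1, ...])
                                  ~~~^^^^^^^^^
IndexError: index -1 is out of bounds for axis 0 with size 0
```

>>> play_rows([
  [0,0,0,0,0,0,0.3],
  [0,0,0,0,0,0,0.3],
  [0,0,0,0,0,0,0.3],
  [0,0,0,0,0,0,0.3],
])

```text
clock: 9.63
ee_pos: [0.4779, -0.2739, 0.1715]
orientation: [[-0.731, -0.683, 0.0], [-0.683, 0.731, -0.0], [-0.0, -0.0, -1.0]]
contact_force: [0.1, -0.3, -0.1]
opening: 0.0557
grip_force: 0.0
```

Run:
```python
from h import *
st=read_state();e=st["ee_pos"];print(e,st["opening"])
y=st["orientation"][:,1]
s=snapshot("side");W=cloud(s);A=W.reshape(-1,3);ok=np.isfinite(A[:,2])
D=A-e; a=D[:,:2]@y[:2]; d=np.hypot(D[:,0],D[:,1])
B=ok&(d<.06)&(A[:,2]>.10)&(A[:,2]<.25)
for sg in(1,-1):
    k=B&(a*sg>.015); z=np.sort(A[k,2]); print(sg,k.sum(),(z[:8]-e[2]).round(4), a[k][np.argsort(A[k,2])][:8].round(3))
```

```text
[ 0.47789557 -0.27392042  0.17151581] 0.05566268840495217
1 1123 [-0.0212 -0.0195 -0.0194 -0.0189 -0.0187 -0.0182 -0.0181 -0.018 ] [0.028 0.028 0.028 0.028 0.028 0.028 0.028 0.027]
-1 1255 [-0.0217 -0.0206 -0.0196 -0.0179 -0.0175 -0.0174 -0.0173 -0.0169] [-0.034 -0.034 -0.034 -0.03  -0.034 -0.034 -0.033 -0.034]
```

At a 55 mm opening the tips sit about 20 mm ahead of the TCP, so I take the spacer at TCP z = 0.080.

>>> play_rows([
  [0,0,-0.04,0,0,0,0.6],
  [0,0,-0.1,0,0,0,0.6],
  [0,0,-0.18,0,0,0,0.6],
  [0,0,-0.26,0,0,0,0.6],
  [0,0,-0.33,0,0,0,0.6],
  [0,0,-0.366,0,0,0,0.6],
  [0,0,-0.366,0,0,0,0.6],
  [0,0,-0.366,0,0,0,0.6],
])

```text
clock: 10.35
ee_pos: [0.4771, -0.2744, 0.0796]
orientation: [[-0.732, -0.682, -0.001], [-0.682, 0.732, 0.001], [0.0, 0.001, -1.0]]
contact_force: [-0.1, -0.7, 0.2]
opening: 0.0681
grip_force: 0.0
```

>>> play_rows([
  [0,0,0,0,0,0,0.3],
  [0,0,0,0,0,0,0.2],
  [0,0,0,0,0,0,0.1],
  [0,0,0,0,0,0,-1],
  [0,0,0,0,0,0,-1],
  [0,0,0,0,0,0,-1],
  [0,0,0,0,0,0,-1],
])

```text
clock: 10.93
ee_pos: [0.4783, -0.2751, 0.0821]
orientation: [[-0.732, -0.682, 0.003], [-0.682, 0.732, -0.002], [-0.001, -0.003, -1.0]]
contact_force: [-1.7, 1.0, 4.8]
opening: 0.0473
grip_force: 60.6
```

>>> play_rows([
  [0,0,0.03,0,0,0,-1],
  [0,0,0.08,0,0,0,-1],
  [0,0,0.15,0,0,0,-1],
  [0,0,0.22,0,0,0,-1],
  [0,0,0.29,0,0,0,-1],
  [0,0,0.34,0,0,0,-1],
  [0,0,0.36,0,0,0,-1],
  [0,0,0.36,0,0,0,-1],
  [0,0,0.36,0,0,0,-1],
])

```text
clock: 11.68
ee_pos: [0.4774, -0.2746, 0.1702]
orientation: [[-0.732, -0.682, 0.0], [-0.682, 0.732, -0.0], [-0.0, -0.0, -1.0]]
contact_force: [0.2, 0.4, -1.0]
opening: 0.047
grip_force: 61.6
```

Run:
```python
from h import *
s=snapshot("side");i=s["color"][150:350,200:440]
cv2.imwrite("pics/c6.png",cv2.resize(i,None,fx=3,fy=3,interpolation=2)[...,::-1])
```

```text
(no output)
```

View pics/c6.png

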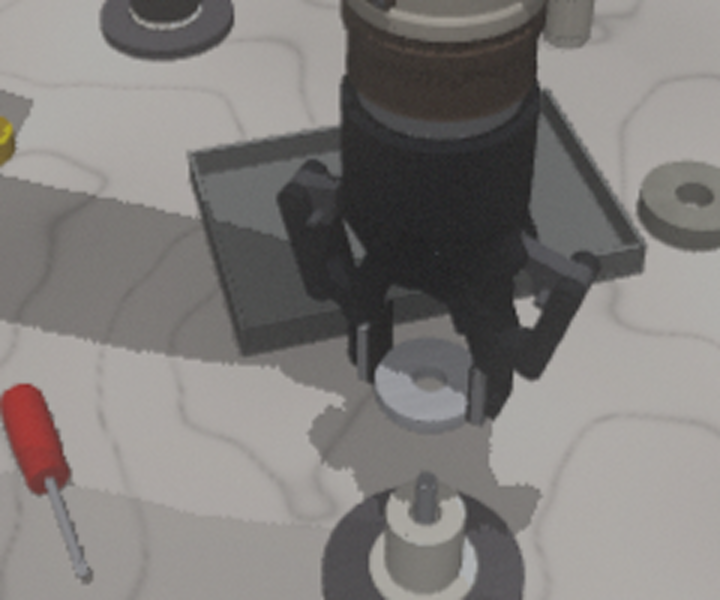

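The spacer is held level (430,385), and the bobbin remains on its stud. I'm carrying it to the tray centre.

>>> play_rows([
  [0.03,0.08,0,0,0,0,-1],
  [0.07,0.2,0,0,0,0,-1],
  [0.11,0.33,0,0,0,0,-1],
  [0.16,0.46,0,0,0,0,-1],
  [0.2,0.59,0,0,0,0,-1],
  [0.24,0.72,0,0,0,0,-1],
  [0.28,0.84,0,0,0,0,-1],
  [0.32,0.94,0,0,0,0,-1],
  [0.34,1,0,0,0,0,-1],
  [0.34,1,0,0,0,0,-1],
  [0.34,1,0,0,0,0,-1],
])

```text
clock: 12.65
ee_pos: [0.5618, -0.0238, 0.1687]
orientation: [[-0.73, -0.683, -0.003], [-0.683, 0.73, -0.0], [0.002, 0.001, -1.0]]
contact_force: [0.2, 0.2, -0.4]
opening: 0.047
grip_force: 61.7
```

>>> play_rows([
  [0,0,-0.08,0,0,0,-1],
  [0,0,-0.18,0,0,0,-1],
  [0,0,-0.28,0,0,0,-1],
  [0,0,-0.38,0,0,0,-1],
  [0,0,-0.46,0,0,0,-1],
  [0,0,-0.51,0,0,0,-1],
  [0,0,-0.54,0,0,0,-1],
  [0,0,-0.54,0,0,0,-1],
  [0,0,-0.54,0,0,0,-1],
])

```text
clock: 13.4
ee_pos: [0.562, -0.0254, 0.0349]
orientation: [[-0.733, -0.681, -0.001], [-0.681, 0.733, -0.0], [0.001, 0.001, -1.0]]
contact_force: [0.4, -0.0, -0.0]
opening: 0.0472
grip_force: 61.7
```

>>> play_rows([
  [0,0,-0.01,0,0,0,-1],
  [0,0,-0.015,0,0,0,-1],
  [0,0,-0.015,0,0,0,-1],
  [0,0,-0.015,0,0,0,-1],
])

```text
clock: 13.73
ee_pos: [0.5628, -0.0246, 0.0319]
orientation: [[-0.732, -0.682, 0.001], [-0.682, 0.732, -0.0], [-0.001, -0.001, -1.0]]
contact_force: [-0.1, -0.2, -0.4]
opening: 0.0468
grip_force: 61.7
```

>>> play_rows([
  [0,0,-0.005,0,0,0,-1],
  [0,0,-0.01,0,0,0,-1],
  [0,0,-0.01,0,0,0,-1],
  [0,0,-0.01,0,0,0,-1],
])

```text
clock: 14.07
ee_pos: [0.5623, -0.0245, 0.0287]
orientation: [[-0.732, -0.682, -0.0], [-0.682, 0.732, -0.0], [0.0, 0.0, -1.0]]
contact_force: [-0.3, 0.5, -1.4]
opening: 0.0471
grip_force: 61.7
```

>>> play_rows([
  [0,0,-0.005,0,0,0,-1],
  [0,0,-0.008,0,0,0,-1],
  [0,0,-0.008,0,0,0,-1],
  [0,0,-0.008,0,0,0,-1],
])

```text
clock: 14.4
ee_pos: [0.5625, -0.0246, 0.0281]
orientation: [[-0.732, -0.682, 0.001], [-0.682, 0.732, -0.0], [-0.001, -0.001, -1.0]]
contact_force: [-2.9, -0.0, 8.3]
opening: 0.0468
grip_force: 62.5
```

>>> play_rows([
  [0,0,0.004,0,0,0,0.2],
  [0,0,0.004,0,0,0,0.3],
  [0,0,0.004,0,0,0,0.4],
  [0,0,0.004,0,0,0,0.5],
  [0,0,0.004,0,0,0,0.5],
  [0,0,0.1,0,0,0,0.5],
  [0,0,0.22,0,0,0,0.5],
  [0,0,0.35,0,0,0,0.5],
  [0,0,0.48,0,0,0,0.5],
  [0,0,0.58,0,0,0,0.5],
  [0,0,0.58,0,0,0,0.5],
  [0,0,0.58,0,0,0,0.5],
])

```text
clock: 15.4
ee_pos: [0.5637, -0.0247, 0.1736]
orientation: [[-0.732, -0.682, 0.004], [-0.682, 0.732, -0.0], [-0.003, -0.003, -1.0]]
contact_force: [0.1, 0.2, -1.4]
opening: 0.064
grip_force: 0.0
```

>>> play_rows([
  [-0.03,-0.08,0,0,0,0,0.5],
  [-0.07,-0.2,0,0,0,0,0.5],
  [-0.11,-0.33,0,0,0,0,0.5],
  [-0.16,-0.46,0,0,0,0,0.5],
  [-0.2,-0.59,0,0,0,0,0.5],
  [-0.24,-0.72,0,0,0,0,0.3],
  [-0.28,-0.84,0,0,0,0,0.3],
  [-0.32,-0.94,0,0,0,0,0.3],
  [-0.34,-1,0,0,0,0,0.3],
  [-0.34,-1,0,0,0,0,0.3],
  [-0.34,-1,0,0,0,0,0.3],
])

```text
clock: 16.32
ee_pos: [0.4761, -0.2748, 0.1699]
orientation: [[-0.733, -0.68, -0.003], [-0.68, 0.733, 0.002], [0.001, 0.004, -1.0]]
contact_force: [0.3, -0.8, -0.9]
opening: 0.0555
grip_force: 0.0
```

Run:
```python
from h import *
st=read_state();print(st["ee_pos"],st["opening"])
s=snapshot("top");A=cloud(s).reshape(-1,3);ok=np.isfinite(A[:,2])
for c,lo,hi in(((.5625,-.0246),.009,.02),((.6375,-.025),.018,.026),((.6375,-.025),.026,.04)):
    B=A[ok&(np.hypot(*(A[:,:2]-c).T)<.04)&(A[:,2]>lo)&(A[:,2]<hi)];print(len(B),B.mean(0),np.percentile(B[:,2],[2,50,98]))
A=cloud(snapshot("side")).reshape(-1,3);ok=np.isfinite(A[:,2])
B=A[ok&(np.hypot(*(A[:,:2]-[.4775,-.275]).T)<.03)&(A[:,2]>.053)&(A[:,2]<.0605)];print(len(B),cv2.minEnclosingCircle((B[:,:2]*1000).astype(np.float32)))
```

```text
[ 0.47609605 -0.27479513  0.1698722 ] 0.05554004011190198
342 [ 0.56142778 -0.02517777  0.01372814] [0.01072468 0.01374554 0.01656924]
65 [ 0.63659486 -0.02487372  0.02165334] [0.0184644  0.02150177 0.02497688]
48 [ 0.63693805 -0.02496951  0.03087766] [0.02736291 0.03111725 0.03347603]
412 ((477.6177673339844, -275.3323974609375), 20.28519630432129)
```

Nut and spacer both lie flat in the tray. Next is the bobbin.

>>> play_rows([
  [0,0,-0.05,0,0,0,0.4],
  [0,0,-0.14,0,0,0,0.4],
  [0,0,-0.24,0,0,0,0.4],
  [0,0,-0.34,0,0,0,0.4],
  [0,0,-0.42,0,0,0,0.4],
  [0,0,-0.47,0,0,0,0.4],
  [0,0,-0.495,0,0,0,0.4],
  [0,0,-0.495,0,0,0,0.4],
  [0,0,-0.495,0,0,0,0.4],
])

```text
clock: 17.17
ee_pos: [0.4778, -0.2739, 0.0482]
orientation: [[-0.731, -0.683, -0.0], [-0.683, 0.731, 0.0], [-0.0, 0.0, -1.0]]
contact_force: [0.4, 0.2, -0.3]
opening: 0.0596
grip_force: 0.0
```

>>> play_rows([
  [0,0,0,0,0,0,0.2],
  [0,0,0,0,0,0,0.1],
  [0,0,0,0,0,0,0],
  [0,0,0,0,0,0,-0.1],
  [0,0,0,0,0,0,-1],
  [0,0,0,0,0,0,-1],
  [0,0,0,0,0,0,-1],
  [0,0,0,0,0,0,-1],
])

```text
clock: 17.83
ee_pos: [0.4781, -0.275, 0.0495]
orientation: [[-0.732, -0.681, 0.002], [-0.681, 0.732, -0.001], [-0.001, -0.002, -1.0]]
contact_force: [0.0, 1.4, 5.2]
opening: 0.0387
grip_force: 59.6
```

>>> play_rows([
  [0,0,0.03,0,0,0,-1],
  [0,0,0.08,0,0,0,-1],
  [0,0,0.15,0,0,0,-1],
  [0,0,0.22,0,0,0,-1],
  [0,0,0.29,0,0,0,-1],
  [0,0,0.36,0,0,0,-1],
  [0,0,0.42,0,0,0,-1],
  [0,0,0.46,0,0,0,-1],
  [0,0,0.48,0,0,0,-1],
  [0,0,0.48,0,0,0,-1],
  [0,0,0.48,0,0,0,-1],
])

```text
clock: 18.75
ee_pos: [0.4771, -0.2745, 0.1677]
orientation: [[-0.732, -0.682, -0.001], [-0.682, 0.732, 0.0], [0.0, 0.001, -1.0]]
contact_force: [0.5, 0.4, -1.5]
opening: 0.0387
grip_force: 60.3
```

Run:
```python
from h import *
s=snapshot("side");i=s["color"][150:350,200:440]
cv2.imwrite("pics/c7.png",cv2.resize(i,None,fx=3,fy=3,interpolation=2)[...,::-1])
```

```text
(no output)
```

View pics/c7.png

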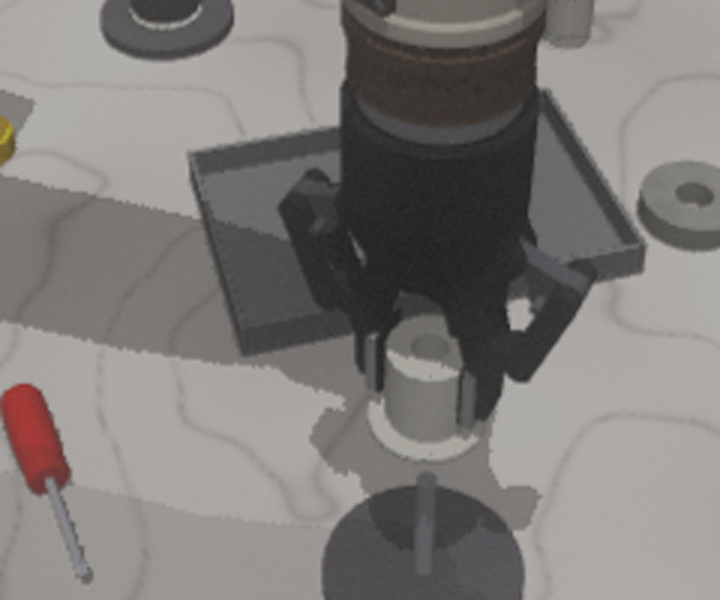

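The bobbin is held upright (430,385), clear of the stud (427,480).

>>> play_rows([
  [0.0,0.08,0,0,0,0,-1],
  [0.01,0.2,0,0,0,0,-1],
  [0.02,0.33,0,0,0,0,-1],
  [0.03,0.46,0,0,0,0,-1],
  [0.04,0.59,0,0,0,0,-1],
  [0.05,0.72,0,0,0,0,-1],
  [0.06,0.84,0,0,0,0,-1],
  [0.06,0.94,0,0,0,0,-1],
  [0.06,1,0,0,0,0,-1],
  [0.06,1,0,0,0,0,-1],
  [0.06,1,0,0,0,0,-1],
])

```text
clock: 19.72
ee_pos: [0.4917, -0.0239, 0.167]
orientation: [[-0.73, -0.683, -0.002], [-0.683, 0.73, -0.0], [0.002, 0.001, -1.0]]
contact_force: [-0.1, 1.0, -0.8]
opening: 0.0388
grip_force: 60.4
```

>>> play_rows([
  [0,0,-0.06,0,0,0,-1],
  [0,0,-0.14,0,0,0,-1],
  [0,0,-0.23,0,0,0,-1],
  [0,0,-0.32,0,0,0,-1],
  [0,0,-0.4,0,0,0,-1],
  [0,0,-0.45,0,0,0,-1],
  [0,0,-0.475,0,0,0,-1],
  [0,0,-0.475,0,0,0,-1],
  [0,0,-0.475,0,0,0,-1],
])

```text
clock: 20.47
ee_pos: [0.4924, -0.0253, 0.0492]
orientation: [[-0.733, -0.681, -0.001], [-0.681, 0.733, -0.0], [0.0, 0.0, -1.0]]
contact_force: [-0.5, -0.2, -1.2]
opening: 0.0389
grip_force: 60.4
```

>>> play_rows([
  [0,0,-0.005,0,0,0,-1],
  [0,0,-0.01,0,0,0,-1],
  [0,0,-0.01,0,0,0,-1],
  [0,0,-0.01,0,0,0,-1],
])

```text
clock: 20.8
ee_pos: [0.4928, -0.0246, 0.0474]
orientation: [[-0.732, -0.682, 0.001], [-0.682, 0.732, -0.0], [-0.001, -0.001, -1.0]]
contact_force: [-0.2, -0.9, -0.5]
opening: 0.0385
grip_force: 60.4
```

>>> play_rows([
  [0,0,-0.005,0,0,0,-1],
  [0,0,-0.01,0,0,0,-1],
  [0,0,-0.01,0,0,0,-1],
  [0,0,-0.01,0,0,0,-1],
])

```text
clock: 21.13
ee_pos: [0.4923, -0.0245, 0.0442]
orientation: [[-0.732, -0.682, -0.0], [-0.682, 0.732, 0.0], [0.0, 0.0, -1.0]]
contact_force: [-0.1, -0.4, -1.0]
opening: 0.0383
grip_force: 60.4
```

>>> play_rows([
  [0,0,-0.005,0,0,0,-1],
  [0,0,-0.008,0,0,0,-1],
  [0,0,-0.008,0,0,0,-1],
  [0,0,-0.008,0,0,0,-1],
])

```text
clock: 21.47
ee_pos: [0.4925, -0.0246, 0.0434]
orientation: [[-0.732, -0.682, 0.001], [-0.682, 0.732, 0.0], [-0.001, -0.001, -1.0]]
contact_force: [-2.0, -0.1, 9.5]
opening: 0.0384
grip_force: 61.3
```

It's on the floor, so I release, rise and move aside for a check.

>>> play_rows([
  [0,0,0.004,0,0,0,0],
  [0,0,0.004,0,0,0,0.1],
  [0,0,0.004,0,0,0,0.2],
  [0,0,0.004,0,0,0,0.4],
  [0,0,0.004,0,0,0,0.4],
  [0,0,0.004,0,0,0,0.4],
  [0,0,0.1,0,0,0,0.4],
  [0,0,0.22,0,0,0,0.4],
  [0,0,0.35,0,0,0,0.4],
  [0,0,0.48,0,0,0,0.4],
  [0,0,0.6,0,0,0,0.4],
  [0,0,0.6,0,0,0,0.4],
])

```text
clock: 22.47
ee_pos: [0.4962, -0.0248, 0.1987]
orientation: [[-0.732, -0.682, 0.012], [-0.682, 0.732, -0.001], [-0.008, -0.008, -1.0]]
contact_force: [0.4, 0.2, 0.7]
opening: 0.0599
grip_force: 0.0
```

>>> play_rows([
  [-0.1,0.1,0.05,0,0,0,0.4],
  [-0.2,0.22,0.1,0,0,0,0.4],
  [-0.3,0.36,0.1,0,0,0,0.4],
  [-0.3,0.5,0.1,0,0,0,0.4],
  [-0.3,0.64,0.1,0,0,0,0.4],
  [-0.3,0.78,0.1,0,0,0,0.4],
  [-0.3,0.9,0.1,0,0,0,0.4],
  [-0.3,0.9,0.1,0,0,0,0.4],
  [-0.3,0.9,0.1,0,0,0,0.4],
  [-0.3,0.9,0.1,0,0,0,0.4],
  [-0.3,0.9,0.1,0,0,0,0.4],
])

```text
clock: 23.38
ee_pos: [0.4172, 0.1993, 0.2169]
orientation: [[-0.733, -0.681, -0.001], [-0.681, 0.733, -0.001], [0.001, -0.0, -1.0]]
contact_force: [0.0, -0.2, 0.1]
opening: 0.06
grip_force: 0.0
```

Run:
```python
from h import *
s=snapshot("side");cv2.imwrite("pics/s8.png",cv2.resize(s["color"][150:290,240:440],None,fx=4,fy=4,interpolation=2)[...,::-1])
```

```text
(no output)
```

View pics/s8.png

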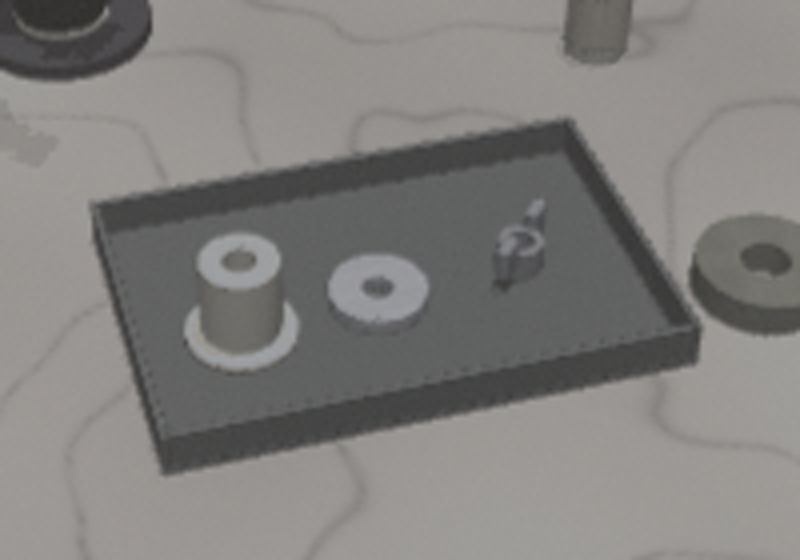

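The bobbin stands upright at (240,300), the spacer lies flat at (378,290) and the nut sits wings-up at (520,245), all inside the tray.

```bash
python3 -c "from rig import *;print(close_job())"
```

```text
the job is handed in; nothing more can be done
None
```

The job is handed in at about 23 s of the 72 s limit: nut (wings up) and spacer lie flat on the tray floor with the bobbin standing upright beside them, each taken off in the order asked.

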